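Set the driver's clutch and hold the parts carousel

TASK

Get me ready to screw the board down: first turn the clutch ring of the power screwdriver in its dock to 4 and let go of it. Then take the leaning carousel by its ball knob, turn it until the tapered cup of screws stands at the front, in line with the base's pointer, and finish still gripping the ball knob and holding the carousel still there, because its heavy jar swings it back when it is let go. Do not push the other things on the bench about.

Things in the scene. Friction and masses are not known exactly. Their poses are not given: they have to be found in the camera images.
- clutch (a joint): clutch ring of the upright power screwdriver: value grows clockwise seen from above; the numbers 0 to 9 are 0.4189 rad (24 deg) apart, so number = value / 0.4189 and 4 is 1.676 rad. A spring ball clicks it into each whole number (0.1 to 0.15 N m to leave a click; let go, it settles in the nearest). Stops just past 0 and 9. It starts at 6, 7 or 8
- clutch_ring: grey ribbed ring round the driver's nose, 40 mm diameter, 34 mm high, with a white index line down its side and across its top; origin on its axis at its lower edge, on the 61 mm wide shoulder, 118 mm above the bench. Ten white scale lines on the shoulder: 0 first, the rest clockwise from it, 0 and 5 longer. A steel chuck, 17 mm thick, stands 18 mm above the ring's top
- ring_grip (a point): point on the clutch ring's axis, 22 mm above the shoulder and 12 mm below the ring's top: a good height for the middle of the finger pads. Fixed to the dock; its -x points to the dock's front, midway between lines 4 and 5
- carousel_base: dark round steel foot of the carousel, 196 mm diameter, fixed; origin at its centre on the bench, z up, -x to the front, where a fixed pointer tab 45 mm high stands 163 mm from the centre
- wheel (a joint): carousel wheel, an aluminium disc 290 mm across with five containers; value grows clockwise seen from above, no stops. 0: the heavy jar (wide, 90 mm high) is at the front, where its weight takes it (it starts within 0.25 rad of this); 2.094 rad: the tapered cup is at the front. Let go there, it swings back (about 0.05 N m)
- wheel_hub (a point): point on the wheel's axis at the underside of the disc, 55 mm above the bench over the centre of the base; axes as the base (z up, -x to the front). The wheel's axis passes through it and leans 12 deg (0.2094 rad) from vertical towards the front, so the front is the wheel's lowest place
- ball_knob: ball knob, 28 mm diameter, on an 11 mm steel post on the wheel, for turning it; origin at the ball's centre, 100 mm from the wheel's axis and, along the axis, 110 mm above the hub point, above all the containers (the tallest beside it ends 27 mm lower). Opposite the heavy jar, 60 deg from the tapered cup; fixed to the wheel
- cup_center (a point): centre, half-way up, of the clear tapered cup of screws, 86 mm wide at the rim and 72 mm high, the only cup widening upwards among the containers on the wheel; it is fixed in its pocket, 95 mm from the wheel's axis and 46.5 mm along the axis above the hub point
- front_place (a point): where the centre of the tapered cup lies when the cup is exactly at the front, in line with the pointer
- board_mid (a point): bystander: centre of a loose circuit board, 32x45x10 mm, flat on the bench
- carton_mid (a point): bystander: centre of a loose carton of screws, 45x70x30 mm
- tape_mid (a point): bystander: centre of a loose roll of black tape, 48 mm diameter, 16 mm high

How it is judged:
By the outcome, as a careful person would: the job done as asked, in the order asked, and still so for the second after the job is handed in, while the arm keeps its last pose, push and grip.
It also fails if it takes over 64 s, if anything falls off the work surface, if the arm or the gripper's body presses on something with over 40 N, if the wrist force passes 120 N, or if a joint passes its speed limit or range.

ROBOT

A 6-joint arm with a two-finger parallel gripper is mounted at the origin on a cart in front of the work surface, level with it; the furniture and walls round the work are solid. World frame = base frame: x ahead of the robot, y to its left, z up, the work surface at z = 0. Lengths are in m, angles in rad, forces in N, time in s.
With the tool pointing down it reaches from about 0.325 to 1 m from the base axis. Payload 5.1 kg.
Tool frame: the origin (TCP) lies midway between the tips of the shut fingers; the grasp point (between the pads) lies 19 mm behind it; z points along the fingers, y is the line along which they close (so a half turn about z gives the same grasp; the last joint's range is limited). The gripper opens to 85 mm and grips with 20 to 120 N. Pads are 22 mm wide; open, the fingers measure 114 mm over their backs; the gripper's body (76 mm by 85 mm) begins 54 mm behind the grasp point. The pads swing forward as they close: fully open they stand 13 mm farther back than shut.
Start: joints at [-0.753, 0.124, 1.65, -0, 1.367, -0.083], TCP at [0.509, -0.404, 0.21] pointing down, gripper open.
Joint ranges: [-2.61, 2.61], [-1.02, 2.33], [0.03, 2.71], [-1.35, 4.49], [0.32, 2.68], [-2.91, 2.91]. Speed limits (rad/s): [2.57, 2.57, 3.14, 3.14, 3.14, 3.14].

INTERFACE

Orientations are given as a unit quaternion [w, x, y, z].
In Python, from plant import robot, get_image gives the robot as it stands. The module is installed in compiled form; this text tells all that it offers. Calls block until the motion is done:
- robot.move_to(position, orientation): joint-space move of the TCP to a pose.
- robot.movel(position, frame=None, velocity=0.15): straight line of the TCP; frame=None keeps the orientation; velocity is the mean speed in m/s.
- robot.move_joints(angles): joint-space move.
- robot.move_gripper(opening): finger opening in m; the grip force is fixed at half the most; returns when the fingers have stopped.
- robot.pause(seconds).
- robot.inverse_kinematics(position, orientation): joint angles nearest the present ones, or None.
- get_image(name): name is "scene" or "side" or "wrist"; returns a dict with "frame" (384x512x3 uint8, red, green, blue), "range_z" (384x512 float32, m along the optical axis (not along the pixel's ray), 0 where there is no reading), "fov_y" (degrees; the focal length in pixels is half the picture's height over the tangent of half this angle, whatever the lens; pixels are square), "cx", "cy" (the principal point, pixels), "eye" and "orientation" of the camera in the world. Camera axes: x right, y up, looking along -z (the intrinsics and any distortion apply to the point x, -y, -z); pixel columns grow to the right and rows downward; lengths in m; the calibration is good to about 2 mm. A picture is of the moment at which its call begins.
A pose or a line that the arm cannot do raises robot.Unreachable and nothing moves.
- robot.sign_off(): hands the job in; it is judged then, once.
Readings, each from a call of its own:
- robot.get_time(): time.
- robot.get_joint_positions(): joint angles.
- robot.get_joint_velocities(): joint speeds.
- robot.get_joint_efforts(): joint torques, N m.
- robot.get_tcp_pos(): TCP position.
- robot.get_eef_rot(): TCP orientation.
- robot.get_force(): force on the tool from outside, world axes, zero at the start.
- robot.get_ft_torque(): the same for the moment, N m.
- robot.get_grip_width(): finger opening in m.
- robot.get_gripper_force(): force on a finger pad.
Only numpy, scipy, OpenCV 4.12 (cv2) and the standard library are available. Lean on these libraries where they do the work, as an engineer would, in place of code of your own. Each camera call takes 0.05 s, during which the arm holds its last target. There are 200 camera calls.

## Working session

There is one attempt and no reset: what is moved stays moved. The work goes in short steps, each a Python script; the robot and the scene stay as the last script left them, time stands still between calls to the robot, and variables do not carry over. Pictures are saved under pics/ and viewed, at most 10 in all, crops included, and the job is handed in when it is done.

```bash
mkdir -p pics; cat > h.py <<'E'
import numpy as np, cv2
from scipy.spatial.transform import Rotation as R
from plant import robot, get_image
def Rq(q): return R.from_quat([q[1],q[2],q[3],q[0]])
def qw(r): q=r.as_quat(); return [q[3],q[0],q[1],q[2]]
def cloud(im):
    f=192/np.tan(np.radians(im['fov_y'])/2); z=im['range_z']
    v,u=np.mgrid[0:384,0:512]
    p=np.stack([(u-im['cx'])/f*z,-(v-im['cy'])/f*z,-z],-1)
    w=Rq(im['orientation']).apply(p.reshape(-1,3)).reshape(384,512,3)+np.array(im['eye'])
    w[z<=0]=np.nan
    return w
def proj(im,P):
    f=192/np.tan(np.radians(im['fov_y'])/2)
    c=Rq(im['orientation']).inv().apply(np.atleast_2d(P)-np.array(im['eye']))
    return np.c_[im['cx']+f*c[:,0]/-c[:,2], im['cy']-f*c[:,1]/-c[:,2]]
def save(n,fr): cv2.imwrite('pics/'+n,cv2.cvtColor(fr,cv2.COLOR_RGB2BGR))
E
python3 - <<'E'
from h import *
import pickle
d={}
for n in ['scene','side','wrist']:
    im=get_image(n); d[n]=im; print(n,[k for k in im],im['fov_y'],im['cx'],im['cy'],im['eye'],im['orientation'])
pickle.dump(d,open('d.pkl','wb'))
save('a.png',np.vstack([d['scene']['frame']])); save('b.png',d['side']['frame'])
print(robot.get_time(),robot.get_eef_rot(),robot.get_tcp_pos())
E
```

```text
scene ['frame', 'range_z', 'fov_y', 'cx', 'cy', 'eye', 'orientation'] 51.74956493421871 257.6009930362527 194.88724999086745 [-0.19541256 -0.62639877  0.51273572] [ 0.74371182  0.47741793 -0.24507975 -0.39862359]
side ['frame', 'range_z', 'fov_y', 'cx', 'cy', 'eye', 'orientation'] 54.40375847764213 253.9305110467311 187.48117945006365 [ 0.83812153 -0.59119285  0.77860974] [0.88610648 0.33420456 0.10624569 0.30304202]
wrist ['frame', 'range_z', 'fov_y', 'cx', 'cy', 'eye', 'orientation'] 67.42260813495436 256.876247598793 196.68402873646855 [ 0.55813327 -0.34125811  0.37387019] [ 0.93276125 -0.14782824  0.05260566 -0.32455493]
0.15 [-7.61246814e-04  9.00279032e-01  4.35312525e-01 -3.01518420e-04] [ 0.50907996 -0.40332316  0.20873946]
```

View pics/a.png

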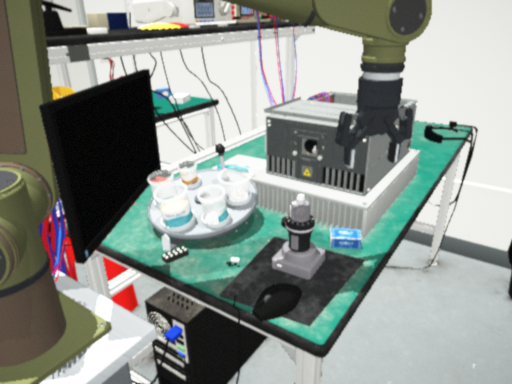

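View pics/b.png

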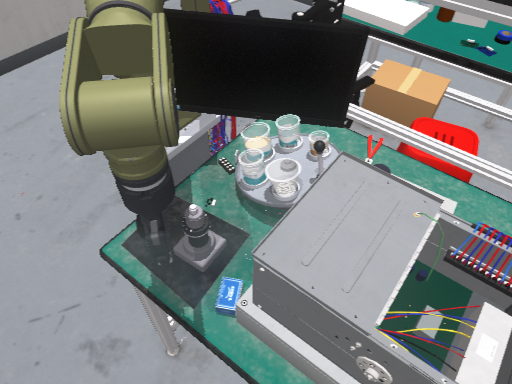

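The scene view shows the driver at about (300,235), the carousel at (200,200) with its pointer at (167,242), and the ball at (221,150). In the side view the driver is at (198,235) and the ball at (320,147).

```bash
python3 - <<'E'
from h import *
import pickle
d=pickle.load(open('d.pkl','rb'))
cl={n:cloud(d[n]) for n in d}
for n,px in {'scene':[(300,205),(300,222),(300,265),(167,242),(175,253),(221,150),(346,237),(210,230),(233,261),(165,175),(190,165)],'side':[(194,210),(199,225),(200,250),(320,147),(227,165),(210,202),(230,295),(252,158),(250,205),(290,205),(378,168)]}.items():
    for u,v in px: print(n,u,v,np.round(cl[n][v,u],3))
# driver: axis by slice fits using both cameras
P=np.vstack([cl[n].reshape(-1,3) for n in('scene','side','wrist')]); P=P[~np.isnan(P[:,0])]
c0=cl['side'][225,199]
Q=P[np.hypot(*(P[:,:2]-c0[:2]).T)<.06]
from scipy.optimize import least_squares
for lo,hi,r in [(.06,.11,None),(.122,.149,.02),(.155,.167,.0085)]:
    q=Q[(Q[:,2]>lo)&(Q[:,2]<hi)]
    s=least_squares(lambda a:np.hypot(q[:,0]-a[0],q[:,1]-a[1])-a[2],[c0[0],c0[1],.02],loss='soft_l1',f_scale=.002)
    print(lo,len(q),s.x)
print('max z',Q[:,2].max())
out=[]
for n,(u,v) in {'scene':(300,235),'side':(198,232)}.items():
    c=d[n]['frame'][v-48:v+48,u-48:u+48]; out.append(cv2.resize(c,(400,400),interpolation=cv2.INTER_CUBIC))
save('c.png',np.hstack(out)); save('w.png',d['wrist']['frame'])
E
```

```text
scene 300 205 [ 0.445 -0.288  0.152]
scene 300 222 [ 0.435 -0.295  0.119]
scene 300 265 [ 0.418 -0.307  0.028]
scene 167 242 [ 0.332 -0.004  0.027]
scene 175 253 [ 0.321 -0.039  0.016]
scene 221 150 [0.563 0.011 0.182]
scene 346 237 [nan nan nan]
scene 210 230 [ 0.406 -0.073  0.045]
scene 233 261 [ 0.381 -0.158  0.003]
scene 165 175 [0.461 0.121 0.124]
scene 190 165 [0.549 0.114 0.125]
side 194 210 [ 0.46  -0.287  0.165]
side 199 225 [ 0.472 -0.29   0.126]
side 200 250 [ 0.478 -0.304  0.049]
side 320 147 [0.579 0.012 0.192]
side 227 165 [ 0.329 -0.036  0.014]
side 210 202 [ 0.375 -0.161  0.003]
side 230 295 [ 0.595 -0.339  0.032]
side 252 158 [ 0.42  -0.038  0.099]
side 250 205 [ 0.467 -0.106  0.007]
side 290 205 [ 0.577 -0.093  0.079]
side 378 168 [ 0.733 -0.064  0.283]
0.06 1037 [ 0.45415632 -0.28260972  0.02792329]
0.122 1179 [ 0.45382054 -0.2846586   0.01964322]
0.155 363 [ 245.3885915  -184.51239402  306.47944056]
max z 0.5812766841109536
```

View pics/c.png

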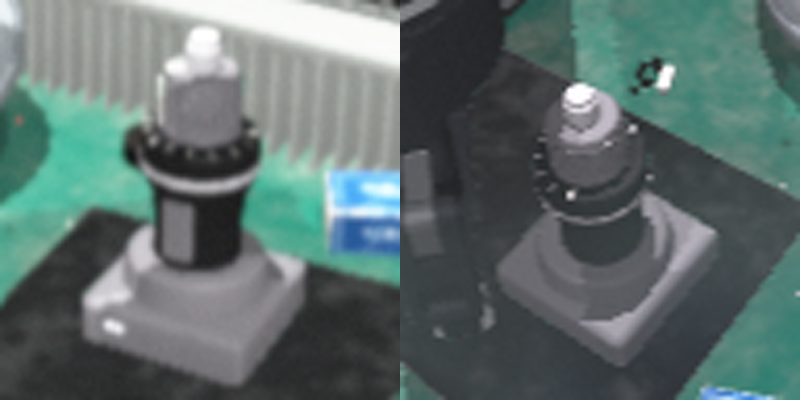

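View pics/w.png

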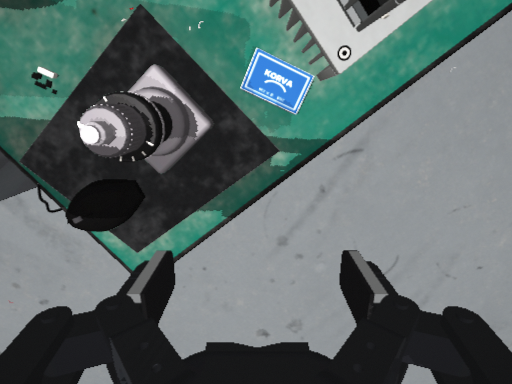

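The crops show the ring below the chuck with the scale lines round the shoulder, but too coarse to read. I'll take a close wrist view of the ring.

```bash
python3 - <<'E'
from h import *
import pickle
d=pickle.load(open('d.pkl','rb'))['wrist']
t=np.array(robot.get_tcp_pos()); eye=np.array(d['eye']); ax=Rq(d['orientation']).apply([0,0,-1])
print('ax',ax,'off',eye-t)
for dz in(.06,.03,.0):
    e=eye+[0,0,dz]; hit=e+ax*((.135-e[2])/ax[2]); T=t+[0,0,dz]; T[:2]+=np.array([.454,-.285])-hit[:2]
    # keep ring a little below the picture centre so that fingers stay clear
    print(dz,T,robot.inverse_kinematics(list(T),list(robot.get_eef_rot())))
    try: robot.move_to(list(T),list(robot.get_eef_rot())); break
    except robot.Unreachable: print('unreach')
robot.pause(.2)
im=get_image('wrist'); pickle.dump(im,open('w2.pkl','wb'))
c=cloud(im); P=c.reshape(-1,3); P=P[~np.isnan(P[:,0])]
from scipy.optimize import least_squares
Q=P[np.hypot(P[:,0]-.454,P[:,1]+.285)<.05]
for lo,hi,name in [(.149,.155,'ringtop'),(.115,.121,'shoulder'),(.166,.174,'chucktop')]:
    q=Q[(Q[:,2]>lo)&(Q[:,2]<hi)]; print(name,len(q),q.mean(0),(q.min(0)+q.max(0))/2,q.max(0)-q.min(0))
q=Q[(Q[:,2]>.122)&(Q[:,2]<.148)]
s=least_squares(lambda a:np.hypot(q[:,0]-a[0],q[:,1]-a[1])-.02,[.454,-.285],loss='soft_l1',f_scale=.001);print('ring',len(q),s.x)
u,v=proj(im,[.454,-.285,.13])[0].astype(int); print(u,v)
y0=max(v-75,0);x0=max(u-90,0)
save('e.png',cv2.resize(im['frame'][y0:y0+150,x0:x0+180],None,fx=4,fy=4,interpolation=cv2.INTER_CUBIC))
# polar unwrap: rows radius, columns angle (deg world)
th=np.radians(np.arange(0,360,.5))
def unw(z,r,cx,cy):
    g=np.array([[ [cx+a*np.cos(t),cy+a*np.sin(t),z] for t in th] for a in r]); p=proj(im,g.reshape(-1,3)).reshape(len(r),len(th),2).astype(np.float32)
    return cv2.remap(im['frame'],p[...,0],p[...,1],cv2.INTER_LINEAR)
A=unw(.118,np.linspace(.034,.018,80),*s.x); B=unw(.152,np.linspace(.023,.008,80),*s.x)
save('f.png',np.vstack([np.repeat(A,2,0),np.repeat(B,2,0)]))
print(robot.get_time())
E
```

```text
ax [-0.19409381 -0.24163006 -0.95075891] off [0.04905331 0.06206505 0.16513073]
0.06 [ 0.4659599  -0.27110886  0.26873946] [-6.26647921e-01 -1.52481770e-01  1.82512019e+00  1.91528016e-04
  1.47058068e+00  4.33579855e-02]
ringtop 778 [ 0.45521065 -0.28245335  0.15263935] [ 0.45337766 -0.28407494  0.15195743] [0.03872117 0.03890211 0.00590253]
shoulder 787 [ 0.46081535 -0.27525515  0.11874336] [ 0.4538036  -0.28452582  0.11796523] [0.05978125 0.06047047 0.00592399]
chucktop 185 [ 0.4542585  -0.28341004  0.16992678] [ 0.45345068 -0.28404767  0.1693139 ] [0.01513003 0.01451907 0.00660446]
ring 260 [ 0.45324053 -0.28449433]
256 194
1.0583
```

View pics/e.png

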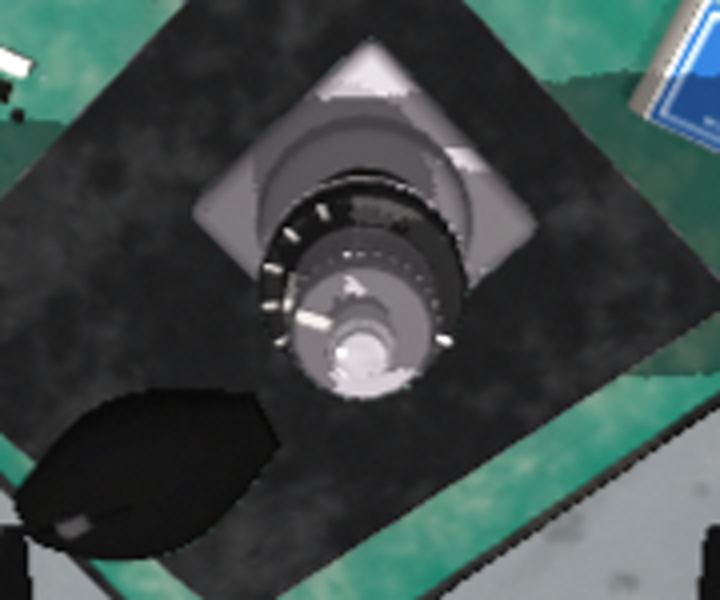

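View pics/f.png

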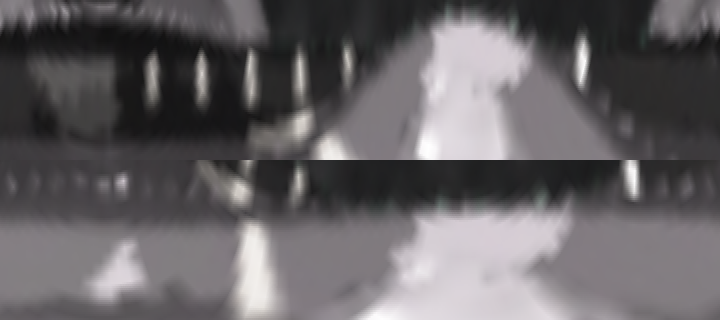

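The unwrapped view has scale lines at 76, 101, 125, 149.5, 173.5 and 291 deg. So 0 is at about 292 deg, and 9 at 76 deg is the last one clockwise. The index at about 126 deg means the ring is on 7. It needs 72 deg counter-clockwise.

```bash
python3 - <<'E'
from h import *
c=np.array([.4535,-.2844]); st=lambda m:print(m,'t',round(robot.get_time(),2),'F',np.round(robot.get_force(),1),'T',np.round(robot.get_ft_torque(),2),'p',np.round(robot.get_tcp_pos(),4),'w',round(robot.get_grip_width(),4),'q6',round(robot.get_joint_positions()[5],3))
r0=R.from_matrix(np.c_[[1,0,0],[0,-1,0],[0,0,-1]])
cur=Rq(robot.get_eef_rot()); b=cur.as_matrix()[:,0]; y0=np.arctan2(b[1],b[0])
O=lambda a: qw(R.from_euler('z',y0+a)*r0)
a0=-np.radians(36)
robot.move_to([*c,.22],O(a0)); 
robot.movel([*c,.120],velocity=.12); st('down')
robot.move_gripper(.0); st('closed')
for k in range(1,7):
    robot.move_to([*c,.120],O(a0+np.radians(72)*k/6)); st(k)
robot.move_gripper(.085); st('open')
robot.movel([*c,.25],velocity=.2)
im=None
# same view as before
robot.move_to([.46596,-.27111,.26874],O(0)); robot.pause(.2)
im=get_image('wrist'); st('view')
th=np.radians(np.arange(0,360,.5))
def unw(z,r):
    g=np.array([[[c[0]+a*np.cos(t),c[1]+a*np.sin(t),z] for t in th] for a in r]); p=proj(im,g.reshape(-1,3)).reshape(len(r),len(th),2).astype(np.float32)
    return cv2.remap(im['frame'],p[...,0],p[...,1],cv2.INTER_LINEAR)
f=np.vstack([np.repeat(unw(.118,np.linspace(.034,.018,80)),2,0),np.repeat(unw(.152,np.linspace(.023,.008,80)),2,0)])
e=cv2.resize(im['frame'][119:269,166:346],None,fx=1.9,fy=1.9,interpolation=cv2.INTER_CUBIC)
save('g.png',np.vstack([f[:, :720],np.pad(e[:280],((0,0),(0,720-e.shape[1]),(0,0)))]))
E
```

```text
down t 2.67 F [ 0.   0.2 -0.8] T [ 0.02 -0.06 -0.01] p [ 0.4541 -0.2849  0.121 ] w 0.0851 q6 0.639
closed t 3.19 F [-0.8 -0.3  6.4] T [-0.05  0.26  0.02] p [ 0.4539 -0.285   0.1212] w 0.0359 q6 0.639
1 t 3.51 F [-0.9 -0.7  6.6] T [-0.05  0.27  0.04] p [ 0.4539 -0.285   0.1212] w 0.0362 q6 0.429
2 t 3.83 F [-1.8 -0.2  5.2] T [-0.08  0.21  0.03] p [ 0.454  -0.2851  0.1212] w 0.0357 q6 0.22
3 t 4.14 F [-1.6 -0.6  5. ] T [-0.12  0.24 -0.04] p [ 0.454  -0.2851  0.1212] w 0.0361 q6 0.011
4 t 4.46 F [-0.8 -0.7  5.3] T [-0.12  0.17  0.03] p [ 0.454  -0.2851  0.1212] w 0.0358 q6 -0.199
5 t 4.78 F [-1.5 -0.9  5.3] T [-0.1   0.17  0.03] p [ 0.4541 -0.2851  0.1212] w 0.036 q6 -0.408
6 t 5.09 F [-0.9 -0.4  5.2] T [-0.14  0.14 -0.  ] p [ 0.4541 -0.2851  0.1212] w 0.0358 q6 -0.617
open t 5.63 F [ 0.7 -0.3 -0.2] T [ 0.04 -0.01 -0.  ] p [ 0.4535 -0.2843  0.1198] w 0.0848 q6 -0.618
view t 7.36 F [-0.   0.2  0.3] T [0.05 0.04 0.01] p [ 0.4657 -0.2711  0.2683] w 0.0853 q6 0.044
```

View pics/g.png

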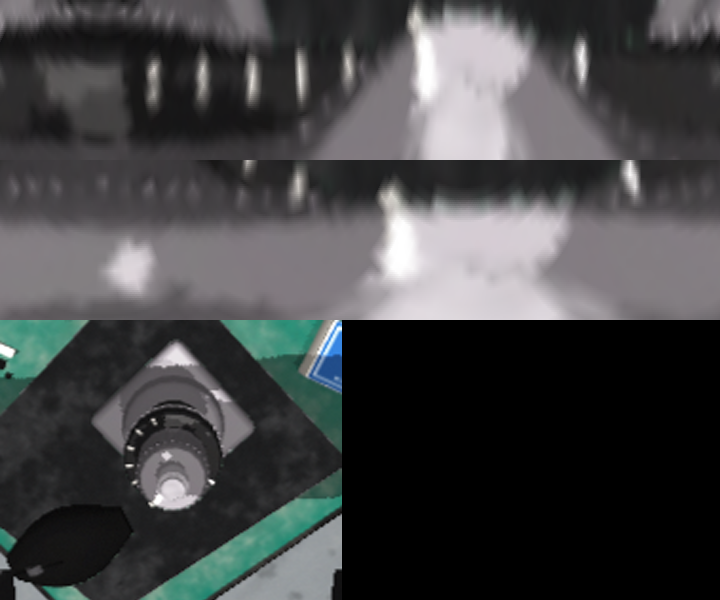

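The index now stands at about 197 deg, on line 4 (196 deg), and the gripper has let go. Next I measure the carousel from above.

```bash
python3 - <<'E'
from h import *
import pickle
from scipy.optimize import least_squares
d=pickle.load(open('d.pkl','rb'))
q=list(robot.get_eef_rot())
robot.move_to([.45,-.06,.40],q); robot.pause(.2)
im=get_image('wrist'); d['w3']=im; pickle.dump(d,open('d.pkl','wb'))
W=cloud(im); save('h.png',im['frame']); print('t',robot.get_time(),'eye',im['eye'])
P=np.vstack([cloud(d[n]).reshape(-1,3) for n in('scene','side','w3')]); P=P[~np.isnan(P[:,0])]
# ball: sphere fit
B=P[(np.abs(P-[.57,.011,.19])<[.04,.04,.03]).all(1)]
s=least_squares(lambda a:np.linalg.norm(B-a,axis=1)-.014,[.572,.012,.185],loss='cauchy',f_scale=.002)
print('ball',s.x,len(B),np.sum(np.abs(s.fun)<.01))
for n in('scene','side','w3'):
    b=cloud(d[n]).reshape(-1,3); b=b[(np.abs(b-s.x)<.022).all(1)&(b[:,2]>s.x[2]-.008)]
    if len(b)>5:
        t=least_squares(lambda a:np.linalg.norm(b-a,axis=1)-.014,s.x,loss='soft_l1',f_scale=.002); print(n,len(b),t.x,np.median(b,0))
# disc: RANSAC plane within the region, tilt about 12 deg
D=P[(np.hypot(P[:,0]-.48,P[:,1]-.03)<.17)&(P[:,2]>.02)&(P[:,2]<.11)]
rng=np.random.default_rng(0);best=0
for _ in range(4000):
    a=D[rng.choice(len(D),3,False)]; n=np.cross(a[1]-a[0],a[2]-a[0]); l=np.linalg.norm(n)
    if l<1e-3: continue
    n/=l*np.sign(n[2]); 
    if not .96<n[2]<.992: continue
    k=np.sum(np.abs((D-a[0])@n)<.002)
    if k>best: best=k;N=n;A=a[0]
I=D[np.abs((D-A)@N)<.002]; m=I.mean(0); N=np.linalg.svd(I-m,full_matrices=False)[2][2]; N*=np.sign(N[2])
print('disc n',N,'tilt',np.degrees(np.arccos(N[2])),'dir',np.degrees(np.arctan2(N[1],N[0])),best,len(D),'pt',m)
# pointer points
for n in('scene','side','w3'):
    b=cloud(d[n]).reshape(-1,3); b=b[(np.abs(b-[.335,-.003,.03])<[.03,.025,.018]).all(1)]
    if len(b): print('ptr',n,len(b),b.mean(0),b.min(0),b.max(0))
# rim: outer points of plane
pickle.dump((I,N,s.x),open('disc.pkl','wb'))
c=I.mean(0)
r=np.hypot(*(I-c)[:,:2].T); an=np.arctan2(*(I-c)[:,1::-1].T)
E=np.array([I[(an>=a)&(an<a+.1)][np.argmax(np.where(r[(an>=a)&(an<a+.1)]<.2,r[(an>=a)&(an<a+.1)],0))] for a in np.arange(-3.1,3.1,.1) if ((an>=a)&(an<a+.1)).sum()>3])
s2=least_squares(lambda a:np.linalg.norm(np.cross(E-[a[0],a[1],m[2]-(N[0]*(a[0]-m[0])+N[1]*(a[1]-m[1]))/N[2]],N),axis=1)-.145,[.48,.03],loss='soft_l1',f_scale=.003)
print('disc centre',s2.x,m[2]-(N[:2]@(s2.x-m[:2]))/N[2],np.median(np.abs(s2.fun)),len(E))
E
```

```text
t 8.5917 eye [0.49950304 0.00105013 0.56371883]
ball [0.57027842 0.02174333 0.18397567] 732 726
scene 83 [0.57089787 0.02290742 0.18371905] [0.56346204 0.01581666 0.18728233]
side 114 [0.570608   0.02154862 0.18450564] [0.57409498 0.01386373 0.19185295]
w3 488 [0.57001056 0.02171898 0.18401772] [0.56813274 0.02133611 0.19413221]
disc n [-0.20552094 -0.0291543   0.97821836] tilt 11.98048346529086 dir -171.92614120577204 16048 31640 pt [0.51705011 0.0311158  0.07118778]
ptr scene 228 [ 0.34446177 -0.00089537  0.03267973] [ 0.30759225 -0.02798052  0.01207658] [0.36491887 0.0219056  0.04767215]
ptr side 52 [ 0.33192901 -0.00743797  0.02886369] [ 0.30741885 -0.02794462  0.01274499] [0.36344132 0.00866928 0.04755586]
ptr w3 64 [ 0.32605748 -0.02434744  0.02084468] [ 0.30550252 -0.02784959  0.01269721] [ 0.3646481  -0.01826773  0.04314271]
disc centre [0.49155525 0.02214029] 0.0655638820838078 0.0014737134892561926 62
```

View pics/h.png

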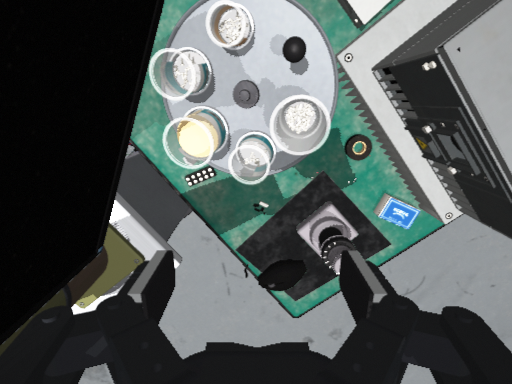

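The view shows the ball at (294,48), the hub at (246,94), the widening cup at (300,125), the jar at (200,135), the monitor on the left and the chassis on the right. The measured sizes agree with those given: tilt 12.0 deg, ball radius about 0.101 m. Next I plan the arc and check the clearances.

```bash
cat > plan.py <<'E'
from h import *
import pickle
yaw=np.radians(8.4)
N=np.array([-np.sin(.2094)*np.cos(yaw),-np.sin(.2094)*np.sin(yaw),np.cos(.2094)])
hub=np.array([.4938,.0224,.055]); ball0=np.array([.5702,.0218,.1840])
back=np.array([np.cos(.2094)*np.cos(yaw),np.cos(.2094)*np.sin(yaw),np.sin(.2094)])
left=np.cross(N,back)
def val(p): v=p-hub; return -np.arctan2(v@left,v@back)   # wheel value from ball position
def ball(v,r=.1,h=.11): return hub+h*N+r*(np.cos(v)*back-np.sin(v)*left)
def ori(v,a):  # tool z=-N, tool x at angle a from radial-out, turning with the wheel
    x=np.cos(v-a)*back-np.sin(v-a)*left; z=-N
    return R.from_matrix(np.c_[x,np.cross(z,x),z])
E
python3 - <<'E'
from plan import *
v0=val(ball0); w=ball0-hub; print('v0',v0,'h',w@N,'r',np.hypot(w@back,w@left),'pred',ball(v0))
d=pickle.load(open('d.pkl','rb'))
b=cloud(d['scene']).reshape(-1,3); b=b[(np.abs(b-[.335,-.003,.03])<[.03,.03,.02]).all(1)&(b[:,2]>.022)]
f=np.hypot(*(b[:,:2]-hub[:2]).T); g=b[(f<.172)&(f>.15)]; print('ptr',len(g),g.mean(0),'yaw',np.degrees(np.arctan2(*(hub[:2]-g.mean(0)[:2])[::-1])), np.hypot(*(g.mean(0)-hub)[:2]))
O=np.vstack([cloud(d['side']).reshape(-1,3),cloud(d['scene']).reshape(-1,3)]); O=O[~np.isnan(O[:,0])]
mon=O[(O[:,1]>.1)&(O[:,1]<.5)&(O[:,0]>.2)&(O[:,0]<.9)&(O[:,2]>.16)]; cha=O[(O[:,0]>.55)&(O[:,0]<.95)&(O[:,1]<.3)&(O[:,1]>-.35)&(O[:,2]>.215)&(O[:,2]<.32)]
for v in (v0,.6,1.2,2.09):
    p=ball(v)+.1*N; print(np.round(v,2),p,'mon',np.hypot(*(mon-p)[:,:2].T).min(),'cha',np.hypot(*(cha-p)[:,:2].T).min())
# camera offset in tool frame
T=Rq([-7.61246814e-04,9.00279032e-01,4.35312525e-01,-3.01518420e-04]); print('cam in tool',T.inv().apply([.049,.062,.165]))
for a in np.radians(np.arange(-180,180,15)):
    qs=[robot.inverse_kinematics(list(ball(v)-.019*N),qw(ori(v,a))) for v in np.linspace(v0,2.094,6)]
    if any(q is None for q in qs): print(round(np.degrees(a)),'none',[q is None for q in qs]);continue
    qs=np.array(qs); print(round(np.degrees(a)),'q6',np.round(qs[:,5],2),'q5',np.round(qs[[0,-1],4],2),'q4',np.round(qs[[0,-1],3],2),'q3',np.round(qs[[0,-1],2],2))
E
```

```text
v0 0.11624670933225632 h 0.11048919102195211 r 0.1013432714456889 pred [0.56898678 0.02177834 0.18324415]
ptr 66 [0.33214468 0.00069537 0.03360725] yaw 7.647077483683986 0.16310589699007955
0.12 [0.54842247 0.01874166 0.28105973] mon 0.17894341896820257 cha 0.1347011791430412
0.6 [ 0.53872806 -0.02804215  0.27756922] mon 0.2141152848264662 cha 0.12145273256673446
1.2 [ 0.49929447 -0.07100326  0.26794516] mon 0.2319136810562168 cha 0.15368804050626966
2.09 [ 0.41528376 -0.07695722  0.25009829] mon 0.19461953747922536 cha 0.23767639010127534
cam in tool [ 0.07904503 -0.00036533 -0.16499015]
-180 q6 [-1.7  -1.39 -1.07 -0.75 -0.4  -0.02] q5 [1.08 1.11] q4 [0.05 0.11] q3 [2.01 2.29]
-165 q6 [-1.96 -1.65 -1.34 -1.01 -0.66 -0.28] q5 [1.08 1.11] q4 [0.05 0.11] q3 [2.01 2.29]
-150 q6 [-2.22 -1.91 -1.6  -1.27 -0.92 -0.54] q5 [1.08 1.11] q4 [0.05 0.11] q3 [2.01 2.29]
-135 q6 [-2.49 -2.17 -1.86 -1.53 -1.18 -0.8 ] q5 [1.08 1.11] q4 [0.05 0.11] q3 [2.01 2.29]
-120 q6 [-2.75 -2.44 -2.12 -1.79 -1.44 -1.06] q5 [1.08 1.11] q4 [0.05 0.11] q3 [2.01 2.29]
-105 none [True, False, False, False, False, Fals
[... 609 characters left out ...]
6 [0.39 0.71 1.02 1.35 1.7  2.08] q5 [1.08 1.11] q4 [0.05 0.11] q3 [2.01 2.29]
75 q6 [0.13 0.44 0.76 1.09 1.43 1.82] q5 [1.08 1.11] q4 [0.05 0.11] q3 [2.01 2.29]
90 q6 [-0.13  0.18  0.5   0.82  1.17  1.55] q5 [1.08 1.11] q4 [0.05 0.11] q3 [2.01 2.29]
105 q6 [-0.39 -0.08  0.24  0.56  0.91  1.29] q5 [1.08 1.11] q4 [0.05 0.11] q3 [2.01 2.29]
120 q6 [-0.65 -0.34 -0.03  0.3   0.65  1.03] q5 [1.08 1.11] q4 [0.05 0.11] q3 [2.01 2.29]
135 q6 [-0.91 -0.6  -0.29  0.04  0.39  0.77] q5 [1.08 1.11] q4 [0.05 0.11] q3 [2.01 2.29]
150 q6 [-1.18 -0.87 -0.55 -0.22  0.13  0.51] q5 [1.08 1.11] q4 [0.05 0.11] q3 [2.01 2.29]
165 q6 [-1.44 -1.13 -0.81 -0.48 -0.14  0.25] q5 [1.08 1.11] q4 [0.05 0.11] q3 [2.01 2.29]
```

```bash
sed -i 's/radians(8.4)/radians(8.0)/; s/\[.4938,.0224,.055\]/[.4946,.0224,.055]/' plan.py; python3 - <<'E'
from plan import *
st=lambda m:print(m,'t',round(robot.get_time(),2),'F',np.round(robot.get_force(),1),'T',np.round(robot.get_ft_torque(),2),'w',round(robot.get_grip_width(),4),'fp',round(float(np.max(robot.get_gripper_force())),1),'v',round(val(np.array(robot.get_tcp_pos())+.02*N),4))
v0=val(ball0); w=ball0-hub; h=w@N; r=np.hypot(w@back,w@left); print(v0,h,r)
a=np.pi; k=.020
T=lambda v,up=0: list(ball(v,r,h)+(up-k)*N)
robot.move_gripper(.05)
robot.move_to(T(v0,.09),qw(ori(v0,a))); st('above')
robot.movel(T(v0),velocity=.08); st('down')
robot.move_gripper(0); st('grip')
if not .02<robot.get_grip_width()<.032: raise SystemExit('bad grip')
V=np.linspace(v0,2.0944,14)[1:]
for v in V:
    robot.move_to(T(v),qw(ori(v,a)))
    if np.linalg.norm(robot.get_force())>25: st('force!'); break
    if v in V[::4]: st(round(v,2))
robot.pause(.3); st('end')
d={n:get_image(n) for n in('scene','side','wrist')}; pickle.dump(d,open('d2.pkl','wb'))
save('i.png',np.hstack([cv2.resize(d['scene']['frame'][130:280,110:310],(400,300)),cv2.resize(d['side']['frame'][80:230,200:400],(400,300))]))
E
```

```text
0.11074282405211101 0.11063719544113938 0.10057897884209771
above t 10.87 F [-0.8 -0.5 -0.2] T [0.03 0.08 0.02] w 0.0497 fp 0.0 v 0.1114
down t 12.14 F [-1.1 -1.3  0.5] T [0.05 0.08 0.04] w 0.0498 fp 0.0 v 0.1113
grip t 12.53 F [-2.8  0.1  5.9] T [-0.06  0.49  0.06] w 0.0215 fp 57.2 v 0.1115
0.26 t 12.78 F [-4.9 -0.1  5.6] T [-0.05  0.71  0.1 ] w 0.0212 fp 57.9 v 0.2682
0.87 t 13.78 F [-6.9  3.9  8. ] T [0.68 1.02 0.26] w 0.0215 fp 59.3 v 0.8726
1.48 t 14.79 F [-4.9  7.1  8.8] T [1.33 0.65 0.52] w 0.0212 fp 60.0 v 1.4809
2.09 t 15.85 F [0.2 8.6 4.5] T [ 1.55 -0.11  0.62] w 0.0215 fp 59.6 v 2.0919
end t 16.15 F [0.6 9.1 5.7] T [ 1.51 -0.03  0.64] w 0.0211 fp 59.7 v 2.0895
```

View pics/i.png

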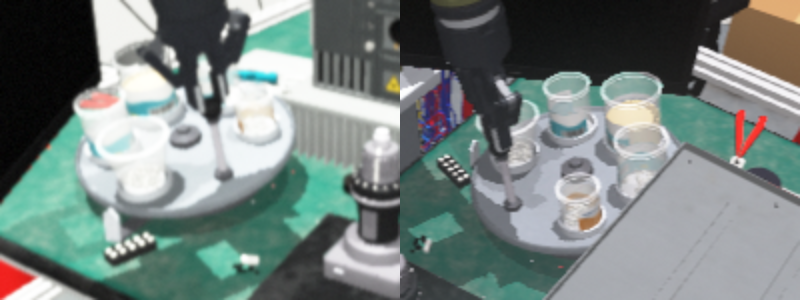

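The wheel has turned: the tapered cup is behind the pointer tab (left crop, cup (130,160), tab (112,225)), and the gripper holds the ball. Next I measure the exact angle.

```bash
python3 - <<'E'
from plan import *
from scipy.optimize import least_squares
d=pickle.load(open('d2.pkl','rb')); d0=pickle.load(open('d.pkl','rb'))
def meas(dd,names,v):
    C=hub+.0825*N+.095*(np.cos(v+np.pi/3)*back-np.sin(v+np.pi/3)*left)  # cup is 60deg clockwise of knob
    for n in names:
        P=cloud(dd[n]).reshape(-1,3); P=P[~np.isnan(P[:,0])]; h=(P-hub)@N
        x=(P-hub)@back; y=(P-hub)@left; cx=(C-hub)@back; cy=(C-hub)@left
        m=(h>.074)&(h<.088)&(np.hypot(x-cx,y-cy)<.06); 
        if m.sum()<20: print(n,'few',m.sum()); continue
        s=least_squares(lambda a:np.hypot(x[m]-a[0],y[m]-a[1])-.0425,[cx,cy],loss='soft_l1',f_scale=.002).x
        print('cup',n,m.sum(),'r',np.hypot(*s),'v',(-np.arctan2(s[1],s[0])-np.pi/3)%(2*np.pi))
        m=(h>.03)&(h<.085)&(np.hypot(x-.1*np.cos(v),y+.1*np.sin(v))<.018)   # post
        if m.sum()>5: print('  post',m.sum(),'v',-np.arctan2(np.median(y[m]),np.median(x[m])),np.hypot(np.median(y[m]),np.median(x[m])))
meas(d0,['scene','side','w3'],.11); print(); meas(d,['scene','side','wrist'],2.094)
# neighbours / ring check
print(robot.get_time(), np.round(robot.get_tcp_pos(),4), np.round(robot.get_force(),1))
s=d['scene']; print(proj(s,[hub-.163*np.array([np.cos(yaw),np.sin(yaw),0])+[0,0,-.01]]))
save('j.png',cv2.resize(d['wrist']['frame'],(768,576)))
E
```

```text
cup scene 257 r 0.09383920032573341 v 0.12927917714391302
  post 48 v 0.12801994622781898 0.09802426166396405
cup side 315 r 0.09730372749492727 v 0.10832832318183039
  post 76 v 0.156916468875342 0.10399209220411684
cup w3 938 r 0.09282693157865494 v 0.10617015654654716

cup scene 294 r 0.09571925635032419 v 2.104057616982508
  post 89 v 2.1118738088178377 0.10173162161079419
cup side 103 r 0.09675509294992349 v 2.0904044807458684
  post 75 v 2.0406533759195495 0.09966126797449286
cup wrist 5730 r 0.09118580533656558 v 2.0910897358305736
  post 371 v 2.093370730921733 0.09288375119959043
16.3 [ 0.4405 -0.0713  0.1346] [-0.3  9.9  6.2]
[[165.34863987 234.75555111]]
```

View pics/j.png

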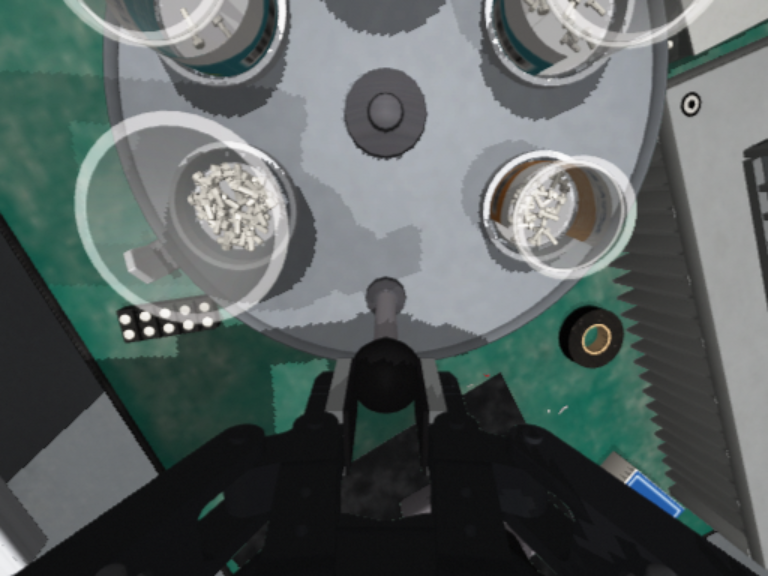

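The ball sits between the pads, and the cup measures a wheel value of about 2.09, on target. I check for creep, then hand in.

```bash
python3 - <<'E'
from plan import *
for _ in range(2):
    print(np.round(robot.get_tcp_pos(),4),np.round(robot.get_force(),1),robot.get_grip_width(),np.abs(robot.get_joint_velocities()).max()); robot.pause(.7)
a=pickle.load(open('d2.pkl','rb'))['wrist']['frame'].astype(int); b=get_image('wrist')['frame'].astype(int)
print('diff px',(np.abs(a-b).max(2)>40).sum())
print(robot.sign_off(),robot.get_time())
E
```

```text
[ 0.4405 -0.0713  0.1346] [-0.3  9.9  6.2] 0.020775405030773044 0.0010092020262301381
[ 0.4405 -0.0713  0.1346] [-0.2  9.1  6.3] 0.02116556471459388 0.00099675837157635
diff px 11
the job is handed in; nothing more can be done
the job is handed in; nothing more can be done
```

The clutch ring is on 4 and released, and the gripper is still on the ball knob, holding the carousel steady with the tapered cup at the pointer (wheel measured at about 2.09 rad); the job was handed in at about 18 s.

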